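Hold open the gate of the usable-scrap box

ROBOT

A 6-joint arm with a two-finger parallel gripper is mounted at the origin on the work surface. World frame = base frame: x ahead of the robot, y to its left, z up, the work surface at z = 0. Lengths are in m, angles in rad, forces in N, time in s.
With the tool pointing down it reaches from about 0.425 to 0.95 m from the base axis. Payload 3.5 kg.
Tool frame: the origin (TCP) lies between the finger pads, 19 mm behind the fingertips; this is the grasp point; z points along the fingers, y is the line along which they close (so a half turn about z gives the same grasp; the last joint's range is limited). The gripper opens to 85 mm and grips with 20 to 120 N. Pads are 22 mm wide; open, the fingers measure 114 mm over their backs; the gripper's body (76 mm by 85 mm) begins 54 mm behind the grasp point. The pads swing forward as they close: fully open they stand 13 mm farther back than shut.
Start: joints at [1.095, 0.286, 1.577, -0, 1.279, -0.15], TCP at [0.216, 0.639, 0.25] pointing down, gripper open.
Joint ranges: [-2.77, 2.77], [-0.9, 2.22], [0.21, 2.48], [-1.53, 4.67], [0.24, 2.81], [-2.84, 2.84]. Speed limits (rad/s): [2.79, 2.79, 3.14, 3.14, 3.14, 3.14].

INTERFACE

Orientations are given as a unit quaternion [x, y, z, w].
In Python, from plant import readout, cams, sign_off gives the robot as it stands. The module is installed in compiled form; this text tells all that it offers.
- The arm moves only by the tool step_arm, never from a script. Its argument "increments" is a list of rows, each a list of 2 entries, a list of its own where there are three numbers: the shift along the world's x, y, z in mm, then the turn, a rotation vector about the world's x, y, z in rad. In form: [[[x, y, z], [rx, ry, rz]], ...]. A call has 1 to 8 rows; each row shifts and turns the commanded pose from where the row before left it; what a row does not reach is not made up. A row lasts 1/12 s, in which the tool goes at most 41.7 mm and 7.16 degrees, less where a joint would pass 70% of its speed; a pose out of reach is approached as far as the arm can. A call is refused whole if a number of a shift passes 41.7 or a number of a turn 0.125, either way. A call with a gripper value outside its range is refused whole. "fingers" is the opening, from -1 (shut) to 1 (fully open), set as the call begins (left out, the last holds). The fingers move at their own pace and stop on an object; "grip_force" is the grip in N (left out, the last holds). Time passes only in rows, so rows that do not move let the fingers close. It gives the time, the measured TCP pose, the force, the opening and the grip force at its end, in the units of the state.
- readout.get_state(): the state, without advancing time (a new reading comes with each control period).
- cams.read_camera(name): name is "scene" or "top" or "wrist"; returns the picture (384x512x3 uint8, red, green, blue); there is no depth.
- cams.get_calibration(name): a dict with "fx", "fy", "cx", "cy" (pixels), "eye" and "rotation" of the camera in the world; the wrist camera has in their place "T_tool_cam" (4x4, takes a point from camera to tool coordinates, whose origin is the TCP and whose axes are the flange's). Camera axes: x right, y up, looking along -z (the intrinsics and any distortion apply to the point x, -y, -z); pixel columns grow to the right and rows downward; lengths in m; the calibration is good to about 2 mm. The wrist camera is an equidistant fisheye: a pixel r from the principal point sees the ray r / f radians off the axis. A picture is of the moment at which its call begins: read the wrist's pose just before it. get_calibration takes no time and is no camera call.
- sign_off(): hands the job in; it is judged then, once.
The state is a dict: "time": time; "qpos": joint angles; "dq": joint speeds; "joint_efforts": joint torques, N m; "eef_pos": TCP position; "tcp_rot": TCP orientation; "contact_force": force on the tool from outside, world axes, zero at the start; "wrist_torque": the same for the moment, N m; "opening": opening from 0.0 (shut) to 1.0 (fully open); "finger_force": force on a finger pad.
Only numpy, scipy, OpenCV 4.12 (cv2) and the standard library are available. Lean on these libraries where they do the work, as an engineer would, in place of code of your own. Each camera call takes 0.05 s, during which the arm holds its last target. There are 200 camera calls.

TASK

On the grey scrap box, squeeze the pair of red catch tabs together until they are fully in, then the pair of yellow tabs in the same way, to unlatch the gate. Then grip the gate by its blue post, swing it out past the click of its detent until it stands wide open, about square to the front of the box, and finish while still gripping the post and holding it there, since its spring would pull it back. Leave the tape measure, the drill and the glue bottle where they are.

Things in the scene. Friction and masses are not known exactly. Their poses are not given: they have to be found in the camera images.
- scrap_box: Fixed grey-painted box of timber offcuts, 200 mm deep (its x) by 270 wide (its y), flat top deck 150 mm above the bench. Origin: centre of the underside. Its front, with the gate, looks along its -x, roughly to the robot's right (world -y); its +y points roughly to the robot. On the deck, on the box's line y = -10 mm, lie the yellow catch (near the front) and behind it the red one.
- red_mid (a point): Midway between the red tabs, 34 mm above the deck (184 above the bench): put the TCP here, within 2 mm. Axes as the box; squeezed along the box's x. The two tabs are independent: each slides in up to 12 mm against 5 N of friction, meets its stop and stays there when let go. Keep fingertips 10 mm above the deck: the catches' flat plates are up to 9 mm high.
- red_front: Upright sliding tab, 42 mm tall above the deck, 8 mm thick along its slide, 24 mm wide, red. Origin: centre of its foot. Front tab of the red catch: 24 mm on the -x side of the midpoint, slides to the box's +x. Carries a flat red tongue that runs forward between the yellow tabs and keeps them from closing until this tab has moved in more than 7 mm.
- red_rear: Upright sliding tab, 42 mm tall above the deck, 8 mm thick along its slide, 24 mm wide, red. Origin: centre of its foot. Rear tab of the red catch: 24 mm on the +x side of the midpoint, slides to the box's -x. Outer width over both red tabs 56 mm at rest, 32 mm fully squeezed.
- yellow_mid (a point): Point midway between the two yellow tabs, 34 mm above the deck; 95 mm in front (box -x) of point red_mid. The yellow tabs are squeezed along the box's y. Same travel, friction and stay-in behaviour as the red ones. They cannot be squeezed before the red ones.
- yellow_left: Upright sliding tab, 42 mm tall above the deck, 8 mm thick along its slide, 22 mm wide, yellow. Origin: centre of its foot. 24 mm on the box's +y side of the midpoint, slides to -y. Its foot has a prong that hooks a steel lug of the gate until it has moved in more than 5 mm.
- yellow_right: Upright sliding tab, 42 mm tall above the deck, 8 mm thick along its slide, 22 mm wide, yellow. Origin: centre of its foot. 24 mm on the box's -y side of the midpoint, slides to +y, with the same prong and lug. Outer width over both yellow tabs 56 mm at rest, 32 mm fully squeezed.
- gate (a joint): Gate angle (rad): 0 shut, 1.57 square to the box front, 1.8 its stop. Swings out in front of the box, clockwise seen from above. A spring pulls it shut: about 1 N at the post near shut, 2 N wide open. A sprung brass ball resists from 0.85 to 1.15 rad with up to 6 N more at the post; let go beyond, the gate swings back to lean on the ball at about 1.15.
- gate_hinge (a point): On the gate's upright hinge axis, at the height of the deck: 107.5 mm in front of the box's centre and 115 mm to its +y side. Turns with the gate.
- detent_ball (a point): Brass detent ball, 16 mm in diameter, in front of the box near the hinge, its centre 14 mm above deck height, at x = -166 mm, y = 77 mm in the box frame. A fixed steel arm, up to 37 mm above deck height, carries it from the box's front corner on the hinge side. The gate passes beneath it.
- gate_post: Blue round post, 20 mm in diameter and 50 mm tall, standing on the top edge of the light wooden gate (228 mm long, 15 mm thick, top level with the deck), 205 mm from the hinge axis. It is a sleeve that turns freely about its own upright axis. Origin: centre of its foot.
- gate_grip (a point): On the axis of the blue post, 30 mm above its foot (180 mm above the bench); a good place for the gripper's TCP, closing along the gate. Its own y axis runs from the free end to the hinge.
- tape_measure: Bystander: yellow tape measure, 58 x 30 x 52 mm high, standing loose on the deck at the rear corner of the hinge side. Origin: centre of its underside.
- drill: Bystander: green and black cordless drill standing on its battery, 190 mm tall and 190 mm long, on the bench to one side of the work. Origin: centre of its underside.
- glue_bottle: Bystander: white glue bottle with an orange cap, 64 mm in diameter, 150 mm tall, on the bench to the other side. Origin: centre of its underside.

How it is judged:
By the outcome, as a careful person would: the job done as asked, in the order asked, and still so for the second after the job is handed in, while the arm keeps its last pose, push and grip.
It also fails if it takes over 64 s, if anything falls off the work surface, if the arm or the gripper's body presses on something with over 40 N, if the wrist force passes 120 N, or if a joint passes its speed limit or range.

## Working session

There is one attempt and no reset: what is moved stays moved. The work goes in short steps, Python scripts to look and compute and a tool call to move; the robot and the scene stay as the last step left them, time stands still between calls to the robot, and variables do not carry over. Pictures are saved under pics/ and viewed, at most 10 in all, crops included, and the job is handed in when it is done.

Besides the shell and the picture viewer there is one more tool, called after "Call:" as a command line: name --argument value ..., lists and objects as JSON in quotes. step_arm: Moves the arm, as the interface text tells. Its arguments: {"type":"object","properties":{"increments":{"type":"array","items":{"type":"array"}},"fingers":{"type":"number"},"grip_force":{"type":"number"}},"required":["increments"]}

```bash
mkdir -p pics
python3 - <<'E'
from plant import readout, cams
import cv2,numpy as np
s=readout.get_state();print({k:np.round(v,4).tolist() for k,v in s.items()})
for n in("scene","top","wrist"):
    im=cams.read_camera(n);cv2.imwrite(f"pics/{n}0.png",cv2.cvtColor(im,cv2.COLOR_RGB2BGR))
    print(n,{k:np.round(v,4).tolist() if not isinstance(v,str) else v for k,v in cams.get_calibration(n).items()})
E
```

```text
{'time': 0.0, 'qpos': [1.095, 0.2872, 1.5782, -0.0, 1.2786, -0.15], 'dq': [0.0002, -0.0005, 0.0013, 0.0005, -0.0021, -0.0002], 'joint_efforts': [-0.0005, -40.6013, -29.2607, -0.0003, 0.0062, 0.0], 'eef_pos': [0.2157, 0.6389, 0.2486], 'tcp_rot': [0.1622, 0.9868, -0.0011, -0.0004], 'contact_force': [-0.5582, -0.4172, 0.1148], 'wrist_torque': [0.0012, -0.0349, 0.0255], 'finger_force': 0.0, 'opening': 1.0009}
scene {'fx': 373.1365, 'fy': 373.1365, 'cx': 257.3013, 'cy': 198.2461, 'eye': [1.3141, -0.2218, 0.9788], 'rotation': [0.2902, 0.2189, 0.5641, 0.7414]}
top {'fx': 364.313, 'fy': 364.313, 'cx': 257.6493, 'cy': 190.622, 'eye': [0.4437, 0.0003, 1.528], 'rotation': [0.0339, -0.0252, -0.6986, 0.7142]}
wrist {'fx': 297.3186, 'fy': 297.3186, 'cx': 254.7441, 'cy': 192.0663, 'T_tool_cam': [[0.0002, 0.964, 0.266, 0.0681], [1.0, -0.0004, 0.0008, -0.0002], [0.0009, 0.266, -0.964, -0.1236], [0.0, 0.0, 0.0, 1.0]]}
```

View pics/scene0.png

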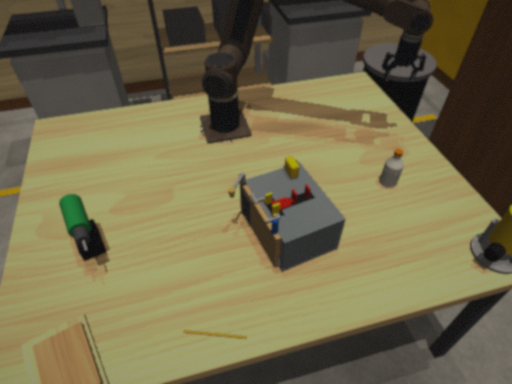

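View pics/top0.png

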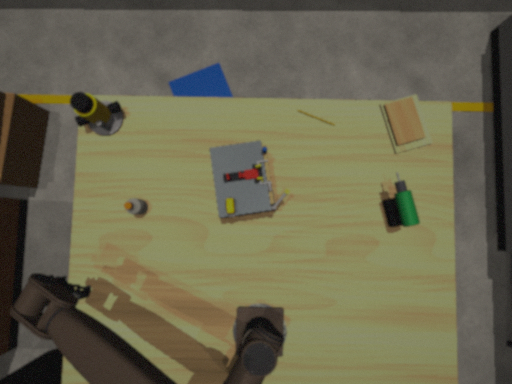

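View pics/wrist0.png

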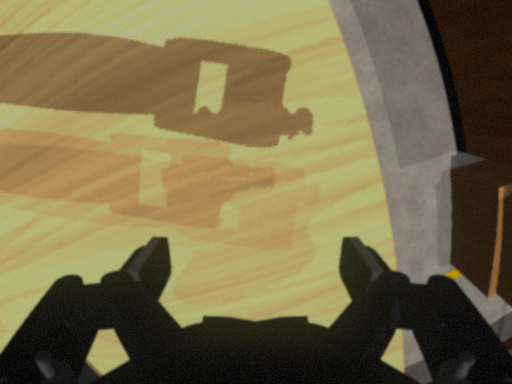

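The scene view shows the box at about (290,215) with its gate facing left and the arm at the back. In the top view the deck spans (210..272,143..218), with red at (243,175), yellow at (262,172) and the post at (264,150). The wrist view shows only bench.

```bash
cat > h.py <<'E'
import numpy as np
from scipy.spatial.transform import Rotation as R
from plant import readout, cams
def cam(n,s=None):
    c=cams.get_calibration(n)
    if n!="wrist": return dict(f=c["fx"],cx=c["cx"],cy=c["cy"],eye=np.array(c["eye"]),R=R.from_quat(c["rotation"]).as_matrix(),fish=False)
    T=np.array(c["T_tool_cam"]);Rt=R.from_quat(s["tcp_rot"]).as_matrix()
    return dict(f=c["fx"],cx=c["cx"],cy=c["cy"],eye=np.array(s["eef_pos"])+Rt@T[:3,3],R=Rt@T[:3,:3],fish=True)
def ray(c,u,v):
    a=np.array([u-c["cx"],v-c["cy"]])/c["f"]
    if c["fish"]:
        r=np.linalg.norm(a)+1e-12; d=np.array([*(a/r*np.sin(r)),np.cos(r)])
    else: d=np.array([*a,1.])
    d=c["R"]@(d*[1,-1,-1]); return d/np.linalg.norm(d)
def onz(c,u,v,z):
    d=ray(c,u,v); return c["eye"]+d*(z-c["eye"][2])/d[2]
def proj(c,p):
    q=((np.asarray(p)-c["eye"])@c["R"])*[1,-1,-1]
    if c["fish"]:
        n=np.linalg.norm(q[:2]);th=np.arctan2(n,q[2]);a=q[:2]/n*th
    else: a=q[:2]/q[2]
    return a*c["f"]+[c["cx"],c["cy"]]
def tri(obs):
    A=np.zeros((3,3));b=np.zeros(3)
    for c,u,v in obs:
        d=ray(c,u,v);P=np.eye(3)-np.outer(d,d);A+=P;b+=P@c["eye"]
    p=np.linalg.solve(A,b); return p,[round(float(np.linalg.norm(proj(c,p)-[u,v])),2) for c,u,v in obs]
E
python3 - <<'E'
from h import *
c=cam("top")
for n,u,v,z in [("corner TL",210,148,.15),("TR",262,141,.15),("BL",220,218,.15),("BR",272,210,.15),("red",243,175,.184),("yel",262,172,.184),("post",264,150,.19),("tape",230,205,.2),("glue",137,207,.1),("drill",395,207,.1)]:
    print(n,np.round(onz(c,u,v,z),3))
E
```

```text
corner TL [0.719 0.205 0.15 ]
TR [0.751 0.006 0.15 ]
BL [0.452 0.158 0.15 ]
BR [ 0.487 -0.037  0.15 ]
red [0.613 0.074 0.184]
yel [0.626 0.003 0.184]
post [ 0.708 -0.002  0.19 ]
tape [0.5   0.118 0.2  ]
glue [0.488 0.492 0.1  ]
drill [ 0.511 -0.518  0.1  ]
```

Call:
step_arm --increments '[[[22,-29.5,5],[0,0,0.0245]],[[22,-29.5,5],[0,0,0.0245]],[[22,-29.5,5],[0,0,0.0245]],[[22,-29.5,5],[0,0,0.0245]],[[22,-29.5,5],[0,0,0.0245]],[[22,-29.5,5],[0,0,0.0245]],[[22,-29.5,5],[0,0,0.0245]],[[22,-29.5,5],[0,0,0.0245]]]' --fingers 1

```text
time: 0.82
eef_pos: [0.3925, 0.4018, 0.29]
tcp_rot: [0.064, 0.998, -0.0, -0.0]
contact_force: [0.6, 0.7, -1.0]
opening: 1.002
finger_force: 0.0
```

Call:
step_arm --increments '[[[22,-29.5,5],[0,0,0.0245]],[[22,-29.5,5],[0,0,0.0245]],[[22,-29.5,5],[0,0,0.0245]],[[22,-29.5,5],[0,0,0.0245]],[[22,-29.5,5],[0,0,0.0245]],[[22,-29.5,5],[0,0,0.0245]],[[22,-29.5,5],[0,0,0.0245]],[[22,-29.5,5],[0,0,0.0245]]]'

```text
time: 1.48
eef_pos: [0.5686, 0.1659, 0.3299]
tcp_rot: [-0.034, 0.999, 0.0, -0.0]
contact_force: [0.3, 0.6, 0.2]
opening: 1.004
finger_force: 0.0
```

Call:
step_arm --increments '[[[22,-29.5,5],[0,0,0.0245]],[[22,-29.5,5],[0,0,0.0245]],[[22,-29.5,5],[0,0,0.0245]],[[22,-29.5,5],[0,0,0.0245]],[[0,0,0],[0,0,0]],[[0,0,0],[0,0,0]]]'

```text
time: 1.98
eef_pos: [0.6566, 0.0476, 0.3492]
tcp_rot: [-0.08, 0.997, 0.0, -0.001]
contact_force: [0.5, 0.6, 0.1]
opening: 0.994
finger_force: 0.0
```

```bash
cat > snap.py <<'E'
import sys,pickle,cv2
from h import *
n=sys.argv[1]
s=readout.get_state();im=cams.read_camera("wrist")
pickle.dump((s,im),open(f"pics/{n}.pkl","wb"))
cv2.imwrite(f"pics/{n}.png",cv2.resize(cv2.cvtColor(im,cv2.COLOR_RGB2BGR),(768,576),interpolation=cv2.INTER_CUBIC))
print(s["time"],np.round(s["eef_pos"],4),np.round(s["tcp_rot"],4),np.round(s["qpos"],3))
E
python3 snap.py w1
```

```text
1.9833 [0.6566 0.0476 0.3492] [-8.030e-02  9.968e-01  2.000e-04 -6.000e-04] [-0.082  0.195  1.506  0.     1.441 -1.813]
```

Call:
step_arm --increments '[[[20,-35,-10],[0,0,0]],[[20,-35,-10],[0,0,0]],[[0,0,0],[0,0,0]],[[0,0,0],[0,0,0]]]'

```text
time: 2.37
eef_pos: [0.6954, -0.0205, 0.3277]
tcp_rot: [-0.081, 0.997, 0.001, -0.002]
contact_force: [-1.1, 0.6, 0.1]
opening: 0.998
finger_force: 0.0
```

```bash
python3 snap.py w2
```

```text
2.3667 [ 0.6954 -0.0205  0.3277] [-8.140e-02  9.967e-01  8.000e-04 -1.900e-03] [-0.175  0.289  1.433  0.     1.424 -1.909]
```

View pics/w1.png

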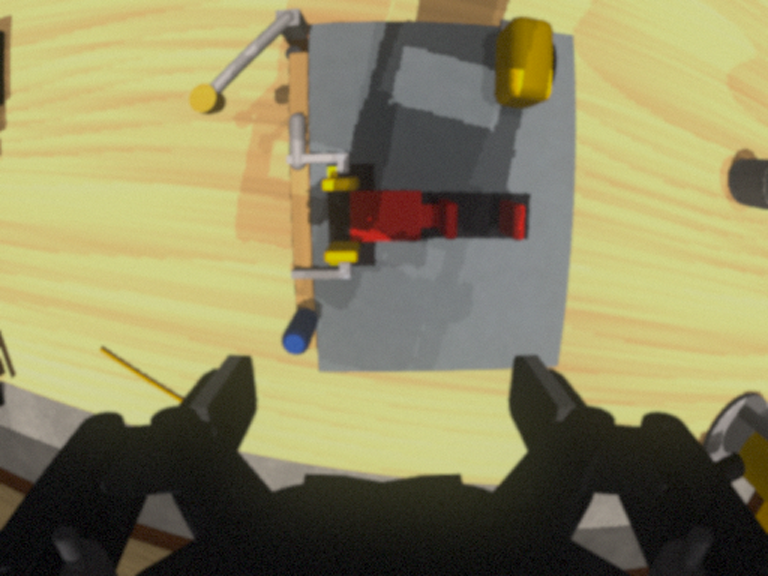

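View pics/w2.png

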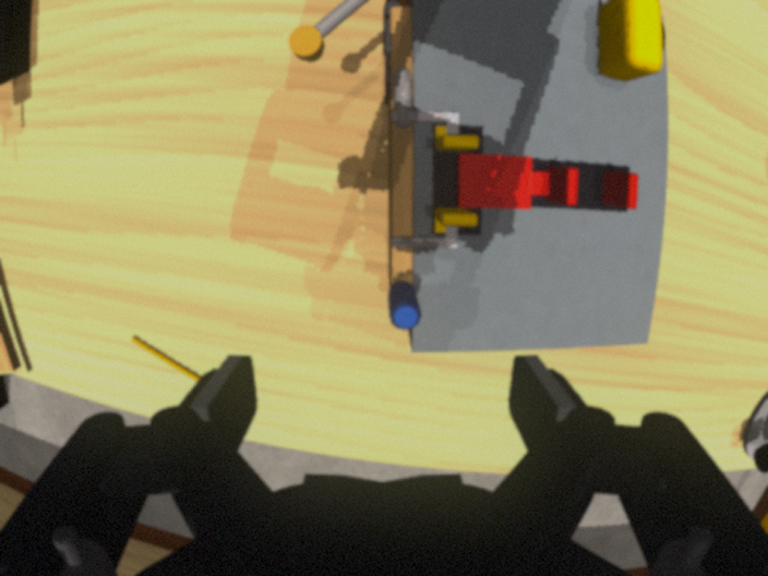

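w1 (768-wide): deck corners are at (318,371), (558,365), (575,36). The post top is at (295,342), the ball at (204,98), the red tabs at about (450,219) and (517,221), and the yellow tabs at (341,183) and (341,254). w2 has the same things: deck corners (413,351) and (647,343), post top (405,316), ball (306,42), red tabs (571,186) and (632,190), yellow tabs (459,138) and (459,219).

```bash
cat > fit.py <<'E'
import pickle,cv2
from h import *
from scipy.optimize import least_squares
C={}
for n in("w1","w2"): C[n]=cam("wrist",pickle.load(open(f"pics/{n}.pkl","rb"))[0])
obs=[("w1",318,371,(-.1,-.135,.15)),("w1",558,365,(.1,-.135,.15)),("w1",575,36,(.1,.135,.15)),
("w2",413,351,(-.1,-.135,.15)),("w2",647,343,(.1,-.135,.15)),
("w1",295,342,(-.1075,-.09,.2)),("w2",405,316,(-.1075,-.09,.2)),
("w1",204,98,(-.166,.077,.164)),("w2",306,42,(-.166,.077,.164))]
def w(p,q): c,s=np.cos(p[2]),np.sin(p[2]);return np.array([p[0]+c*q[0]-s*q[1],p[1]+s*q[0]+c*q[1],q[2]+p[3]])
def res(p,raw=False):
    return np.array([proj(C[n],w(p,q))-np.array([u,v])/1.5 for n,u,v,q in obs]).ravel()
r=least_squares(res,[.602,.083,1.73,0],loss="soft_l1");p=r.x
E
python3 - <<'E'
from fit import *
print(np.round(p,4),np.round(r.fun.reshape(-1,2),1).tolist())
for n,a,b in [("post",(295,342),(405,316)),("ball",(204,98),(306,42)),("corner",(318,371),(413,351)),("corner2",(558,365),(647,343)),("redF",(452,219),(571,186)),("redR",(520,221),(634,190)),("yL",(341,184),(459,143)),("yR",(341,254),(459,222))]:
    q,e=tri([("x") and (C["w1"],a[0]/1.5,a[1]/1.5),(C["w2"],b[0]/1.5,b[1]/1.5)])
    d=q[:2]-p[:2];c,s=np.cos(p[2]),np.sin(p[2]);print(n,np.round(q,4),e,"box",np.round([c*d[0]+s*d[1],-s*d[0]+c*d[1]],4))
E
```

```text
[0.6026 0.0866 1.7379 0.0028] [[-0.7, -0.1], [0.5, 0.5], [-0.3, -3.3], [-1.4, 0.2], [1.3, -0.2], [-2.2, 0.3], [-0.1, -0.8], [6.2, 0.3], [2.8, 2.3]]
post [ 0.7124 -0.0034  0.1944] [0.24, 0.27] box [-0.107  -0.0933]
ball [ 0.5566 -0.0895  0.1841] [0.25, 0.27] box [-0.166   0.0747]
corner [0.7508 0.0115 0.1557] [0.09, 0.1] box [-0.0987 -0.1336]
corner2 [0.721  0.2098 0.1473] [0.21, 0.21] box [ 0.1018 -0.1373]
redF [0.6146 0.0873 0.1839] [0.43, 0.44] box [-0.0012 -0.0119]
redR [0.6067 0.1315 0.1897] [0.12, 0.12] box [ 0.0436 -0.0115]
yL [0.6038 0.0119 0.1792] [0.18, 0.19] box [-0.0739  0.0112]
yR [0.6505 0.0194 0.1832] [1.35, 1.47] box [-0.0742 -0.0361]
```

```bash
sed -i 's/^("w1",204,98.*$/]/; s/("w2",405,316,(-.1075,-.09,.2)),/("w2",405,316,(-.1075,-.09,.2))/' fit.py
cat > ov.py <<'E'
from fit import *
print(np.round(p,4),np.round(r.fun.reshape(-1,2),1).tolist())
XR=0.0205
def boxes():
    for x,y,a,b,col in [(XR-.024,-.01,.004,.012,(255,0,0)),(XR+.024,-.01,.004,.012,(255,0,0)),(XR-.095,.014,.011,.004,(255,0,255)),(XR-.095,-.034,.011,.004,(255,0,255))]:
        for z in(.192,): yield [(x+i*a,y+j*b,z) for i,j in((-1,-1),(1,-1),(1,1),(-1,1))],col
    yield [(-.1075+.01*np.cos(t),-.09+.01*np.sin(t),.2) for t in np.arange(0,6.28,.3)],(0,255,255)
    yield [(i*.1,j*.135,.15) for i,j in((-1,-1),(1,-1),(1,1),(-1,1))],(0,255,0)
out=[]
for n in C:
    im=cv2.cvtColor(pickle.load(open(f"pics/{n}.pkl","rb"))[1],cv2.COLOR_RGB2BGR)
    S=3;im=cv2.resize(im,None,fx=S,fy=S,interpolation=cv2.INTER_CUBIC)
    for P,col in boxes():
        cv2.polylines(im,[np.round([(proj(C[n],w(p[:4]*[1,1,1,1],q))+.5)*S-.5 for q in P]).astype(np.int32)],True,col,1)
    u,v=(180,80) if n=="w1" else (240,60)
    out.append(im[v*S:(v+180)*S,u*S:u*S+399])if 0 else out.append(im[v*S:v*S+570,(u+(0 if n=="w1" else 10))*S:(u+(0 if n=="w1" else 10))*S+399])
cv2.imwrite("pics/ov1.png",np.hstack(out))
E
python3 ov.py
```

```text
[ 6.0430e-01  8.8200e-02  1.7353e+00 -1.5000e-03] [[0.7, -0.3], [-0.2, 0.7], [-0.4, -0.4], [-0.7, 0.1], [-0.0, 0.2], [-0.2, 0.3], [0.9, -0.5]]
```

View pics/ov1.png

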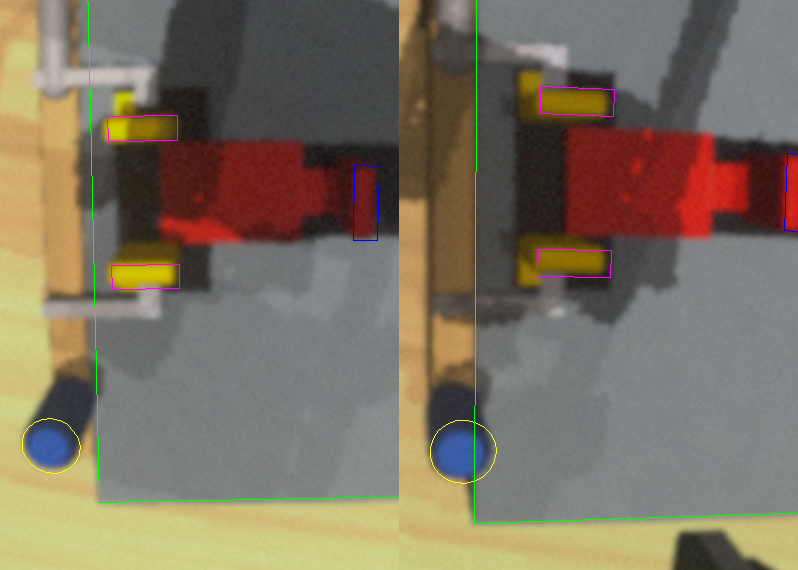

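The overlay matches both views: the tab tops, post and deck edge lie within about 1 mm. Box pose is x 0.6043, y 0.0882, yaw 1.7353, with red_mid at about (0.611, 0.1095) and yellow_mid at (0.6265, 0.016).

Call:
step_arm --increments '[[[-21,32.5,-14],[0,0,0]],[[-21,32.5,-14],[0,0,0]],[[-21,32.5,-14],[0,0,0]],[[-21,32.5,-14],[0,0,0.0015]],[[0,0,0],[0,0,0]],[[0,0,0],[0,0,0]],[[0,0,0],[0,0,0]]]' --fingers 1 --grip_force 40

```text
time: 3.0
eef_pos: [0.6118, 0.1109, 0.2755]
tcp_rot: [-0.084, 0.996, -0.0, 0.001]
contact_force: [0.5, 0.6, 0.9]
opening: 0.998
finger_force: 0.0
```

```bash
python3 -c "
from h import *
s=readout.get_state();print(np.round(s['eef_pos'],4),np.round(s['tcp_rot'],4),s['time'])"
```

```text
[0.6118 0.1109 0.2755] [-8.400e-02  9.965e-01 -2.000e-04  1.200e-03] 3.0
```

Call:
step_arm --increments '[[[-1,-1.3,-23],[0,0,0]],[[0,0,-23],[0,0,0]],[[0,0,-23],[0,0,0]],[[0,0,-22],[0,0,0]],[[0,0,0],[0,0,0]],[[0,0,0],[0,0,0]],[[0,0,0],[0,0,0]]]'

```text
time: 3.58
eef_pos: [0.6126, 0.1077, 0.1853]
tcp_rot: [-0.082, 0.997, -0.0, 0.002]
contact_force: [0.2, 0.4, 0.1]
opening: 1.002
finger_force: 0.0
```

```bash
python3 snap.py w3
```

```text
3.5833 [0.6126 0.1077 0.1853] [-8.230e-02  9.966e-01 -1.000e-04  1.700e-03] [ 0.011  0.229  1.769 -0.     1.14  -1.725]
```

View pics/w3.png

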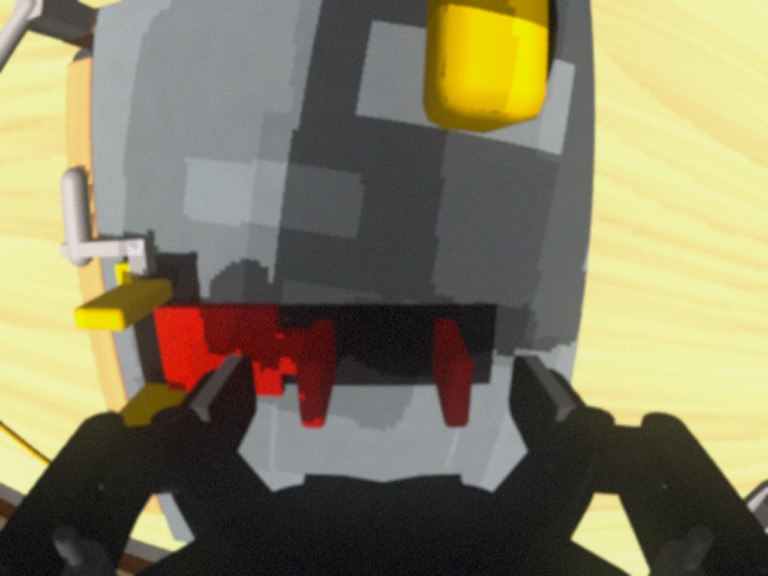

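Both red tabs, tops at (312,420) and (458,420), stand centred between the pads at (247..520). Closing.

Call:
step_arm --increments '[[[0,0,0],[0,0,0]],[[0,0,0],[0,0,0]],[[0,0,0],[0,0,0]],[[0,0,0],[0,0,0]],[[0,0,0],[0,0,0]],[[0,0,0],[0,0,0]],[[0,0,0],[0,0,0]],[[0,0,0],[0,0,0]]]' --fingers -1 --grip_force 40

```text
time: 4.3
eef_pos: [0.612, 0.1086, 0.1862]
tcp_rot: [-0.083, 0.997, 0.0, 0.002]
contact_force: [-3.8, 0.9, 5.8]
opening: 0.34
finger_force: 42.1
```

Call:
step_arm --increments '[[[0,0,0],[0,0,0]],[[0,0,0],[0,0,0]],[[0,0,0],[0,0,0]],[[0,0,0],[0,0,0]],[[0,0,0],[0,0,0]],[[0,0,0],[0,0,0]]]'

```text
time: 4.8
eef_pos: [0.612, 0.1086, 0.1862]
tcp_rot: [-0.083, 0.997, 0.0, 0.002]
contact_force: [-2.4, 0.7, 7.8]
opening: 0.341
finger_force: 42.1
```

Call:
step_arm --increments '[[[0,0,0],[0,0,0]],[[0,0,0],[0,0,0]],[[0,0,0],[0,0,0]],[[0,0,0],[0,0,0]],[[0,0,0],[0,0,0]],[[0,0,30],[0,0,0]],[[0,0,30],[0,0,0]],[[0,0,25],[0,0,0]]]' --fingers 1

```text
time: 5.47
eef_pos: [0.611, 0.1081, 0.2691]
tcp_rot: [-0.083, 0.997, -0.0, -0.0]
contact_force: [0.8, -0.7, 0.1]
opening: 0.999
finger_force: 0.0
```

Call:
step_arm --increments '[[[1,-7,0],[0,0,-0.121]],[[1,-7,0],[0,0,-0.121]],[[1,-7,0],[0,0,-0.121]],[[1,-7,0],[0,0,-0.121]],[[1,-7,0],[0,0,-0.121]],[[1,-7,0],[0,0,-0.121]],[[1,-7,0],[0,0,-0.121]],[[1,-7,0],[0,0,-0.121]]]'

```text
time: 6.13
eef_pos: [0.6189, 0.0518, 0.2676]
tcp_rot: [0.393, 0.919, -0.0, -0.0]
contact_force: [0.9, -0.5, -0.5]
opening: 1.001
finger_force: 0.0
```

Call:
step_arm --increments '[[[1,-7,0],[0,0,-0.121]],[[1,-7,0],[0,0,-0.121]],[[1,-7,0],[0,0,-0.121]],[[1,-7,0],[0,0,-0.121]],[[1,-7,0],[0,0,-0.121]],[[0,0,0],[0,0,0]],[[0,0,0],[0,0,0]],[[0,0,0],[0,0,0]]]'

```text
time: 6.8
eef_pos: [0.6239, 0.0174, 0.2678]
tcp_rot: [0.646, 0.763, -0.0, -0.0]
contact_force: [0.2, 0.1, -0.3]
opening: 0.999
finger_force: 0.0
```

```bash
python3 snap.py w4
```

```text
6.8 [0.6239 0.0174 0.2678] [ 6.460e-01  7.633e-01 -0.000e+00 -3.000e-04] [-0.135  0.163  1.69   0.     1.289 -0.301]
```

View pics/w4.png

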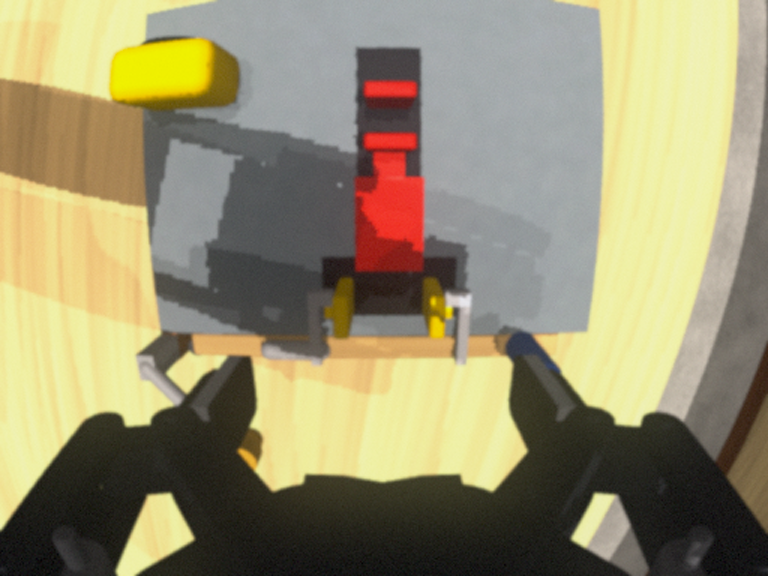

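The red tabs are now close together, tops at (391,89) and (390,140), and the tongue has withdrawn. The yellow tabs are at (344,308) and (434,306).

Run:
```python
from fit import *
s=pickle.load(open("pics/w4.pkl","rb"))[0];c=cam("wrist",s)
P=np.array([.6043,.0882]);cc,ss=np.cos(1.7353),np.sin(1.7353)
for n,u,v,z in [("redR",391,89,.192),("redF",390,141,.192),("yL",343,307,.192),("yR",434,307,.192),("yLfar",349,281,.192),("yRfar",429,281,.192),("cornerL",146,15,.15),("cR",600,10,.15),("fR",589,331,.15)]:
    q=onz(c,u/1.5,v/1.5,z);d=q[:2]-P;print(n,np.round(q,4),"box",np.round([cc*d[0]+ss*d[1],-ss*d[0]+cc*d[1]],4))
a=2*np.arctan2(s["tcp_rot"][1],s["tcp_rot"][0])-np.pi/2;print("yaw err",1.7353-np.pi/2-a)
```

```text
redR [0.6099 0.1196 0.192 ] box [ 0.0301 -0.0106]
redF [0.6133 0.0963 0.192 ] box [ 0.0065 -0.0102]
yL [0.6044 0.0173 0.192 ] box [-0.0699  0.0115]
yR [0.6467 0.0244 0.192 ] box [-0.0699 -0.0314]
yLfar [0.6054 0.0303 0.192 ] box [-0.0573  0.0084]
yRfar [0.6419 0.0365 0.192 ] box [-0.0572 -0.0286]
cornerL [0.4558 0.1616 0.15  ] box [0.0967 0.1345]
cR [0.7212 0.2067 0.15  ] box [ 0.0977 -0.1347]
fR [0.7551 0.012  0.15  ] box [-0.0999 -0.1363]
yaw err -0.0015658855869631338
```

Call:
step_arm --increments '[[[2.5,-1.5,-21],[0,0,0]],[[0,0,-21],[0,0,0]],[[0,0,-21],[0,0,0]],[[0,0,-20.5],[0,0,0]],[[0,0,0],[0,0,0]],[[0,0,0],[0,0,0]],[[0,0,0],[0,0,0]],[[0,0,0],[0,0,0]]]'

```text
time: 7.52
eef_pos: [0.6277, 0.0157, 0.1868]
tcp_rot: [0.647, 0.763, 0.001, 0.002]
contact_force: [0.6, 0.0, 0.1]
opening: 1.003
finger_force: 0.0
```

```bash
python3 snap.py w5
```

```text
7.5167 [0.6277 0.0157 0.1868] [0.6468 0.7627 0.001  0.0015] [-0.136  0.239  1.753  0.     1.145 -0.301]
```

View pics/w5.png

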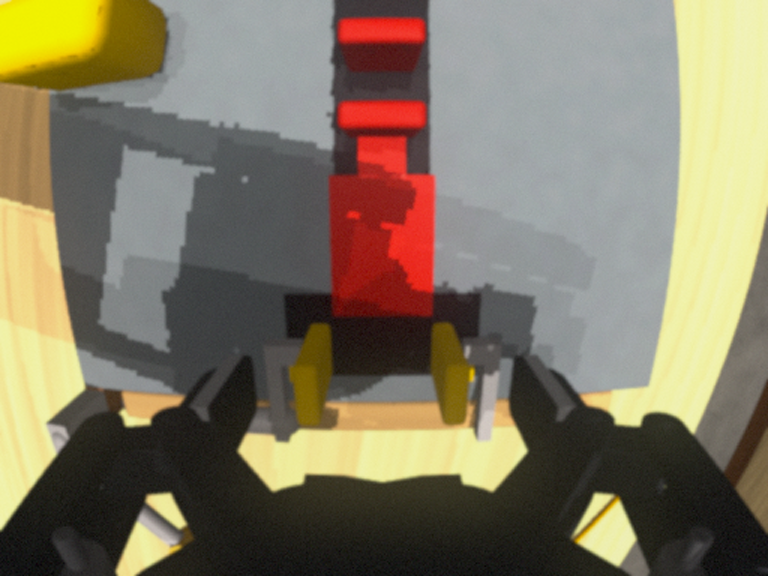

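The yellow tabs, tops at (311,415) and (455,415), are centred between the pads. Closing.

Call:
step_arm --increments '[[[0,0,0],[0,0,0]],[[0,0,0],[0,0,0]],[[0,0,0],[0,0,0]],[[0,0,0],[0,0,0]],[[0,0,0],[0,0,0]],[[0,0,0],[0,0,0]],[[0,0,0],[0,0,0]],[[0,0,0],[0,0,0]]]' --fingers -1 --grip_force 40

```text
time: 8.23
eef_pos: [0.6277, 0.0156, 0.1876]
tcp_rot: [0.647, 0.763, 0.001, 0.002]
contact_force: [-1.5, 0.6, 6.9]
opening: 0.337
finger_force: 42.1
```

Call:
step_arm --increments '[[[0,0,0],[0,0,0]],[[0,0,0],[0,0,0]],[[0,0,0],[0,0,0]],[[0,0,0],[0,0,0]]]'

```text
time: 8.57
eef_pos: [0.6277, 0.0156, 0.1876]
tcp_rot: [0.647, 0.763, 0.001, 0.002]
contact_force: [-0.9, 0.6, 8.8]
opening: 0.344
finger_force: 42.1
```

Call:
step_arm --increments '[[[0,0,0],[0,0,0]],[[0,0,0],[0,0,0]],[[0,0,0],[0,0,0]],[[0,0,0],[0,0,0]],[[0,0,0],[0,0,0]],[[0,0,30],[0,0,0]],[[0,0,30],[0,0,0]],[[0,0,22],[0,0,0]]]' --fingers 1

```text
time: 9.23
eef_pos: [0.6268, 0.0156, 0.2683]
tcp_rot: [0.647, 0.762, 0.0, 0.0]
contact_force: [0.2, -0.5, 0.4]
opening: 1.003
finger_force: 0.0
```

Call:
step_arm --increments '[[[0,0,0],[0,0,0]],[[0,0,0],[0,0,0]]]'

```text
time: 9.4
eef_pos: [0.6273, 0.0156, 0.2683]
tcp_rot: [0.647, 0.762, 0.001, 0.002]
contact_force: [-0.1, 0.8, -1.2]
opening: 0.998
finger_force: 0.0
```

```bash
python3 snap.py w6
python3 - <<'E'
from fit import *
P=np.array([.6043,.0882]);cc,ss=np.cos(1.7353),np.sin(1.7353)
for n in("w4","w6"):
    s,im=pickle.load(open(f"pics/{n}.pkl","rb"));c=cam("wrist",s)
    hsv=cv2.cvtColor(im,cv2.COLOR_RGB2HSV)
    for lab,lo,hi in(("yel",(22,180,60),(32,255,255)),("blue",(105,120,40),(125,255,255))):
        m=cv2.inRange(hsv,lo,hi);m[:,:170]=0
        if lab=="yel": m[:,340:]=0;m[:170]=0;m[232:]=0
        k,_,st,ce=cv2.connectedComponentsWithStats(m)
        for i in range(1,k):
            if st[i,4]>25:
                q=onz(c,*ce[i],.192);d=q[:2]-P
                print(n,lab,st[i].tolist(),"box",np.round([cc*d[0]+ss*d[1],-ss*d[0]+cc*d[1]],4))
E
```

```text
9.4 [0.6273 0.0156 0.2683] [0.647  0.7625 0.001  0.0015] [-0.137  0.168  1.683 -0.     1.287 -0.3  ]
w4 yel [216, 185, 20, 40, 458] box [-0.0699  0.0123]
w4 yel [282, 186, 20, 40, 456] box [-0.071 -0.032]
w6 yel [225, 182, 21, 39, 446] box [-0.0701  0.0018]
w6 yel [265, 183, 20, 39, 453] box [-0.0711 -0.0227]
```

Run:
```python
from fit import *
for n in("w4","w6"):
    s,im=pickle.load(open(f"pics/{n}.pkl","rb"));c=cam("wrist",s)
    m=cv2.inRange(cv2.cvtColor(im,cv2.COLOR_RGB2HSV),(22,180,60),(32,255,255))>0
    for v in(190,200,210,216,219):
        u=np.flatnonzero(m[v,200:320])+200
        g=np.split(u,np.flatnonzero(np.diff(u)>3)+1)
        print(n,v,[(int(x[0]),int(x[-1])) for x in g if len(x)])
```

```text
w4 190 [(225, 234), (284, 292)]
w4 200 [(222, 235), (284, 295)]
w4 210 [(217, 233), (284, 300)]
w4 216 [(223, 232), (286, 295)]
w4 219 [(223, 231), (286, 295)]
w6 190 [(236, 245), (266, 275)]
w6 200 [(226, 244), (266, 283)]
w6 210 [(235, 243), (267, 275)]
w6 216 [(235, 243), (267, 276)]
w6 219 [(235, 242), (267, 276)]
```

Yellow outer width went from 73 px to 42 px, i.e. 56 to 32 mm, so both tabs are fully in. Next, the post.

Call:
step_arm --increments '[[[28,-6.2,0],[0,0,0]],[[28,-6.2,0],[0,0,0]],[[28,-6.2,0],[0,0,0]],[[0,0,0],[0,0,0]],[[0,0,0],[0,0,0]],[[0,0,0],[0,0,0]]]' --fingers 0.2

```text
time: 9.95
eef_pos: [0.7094, -0.0027, 0.264]
tcp_rot: [0.647, 0.762, -0.001, -0.002]
contact_force: [0.5, -0.4, -0.7]
opening: 0.602
finger_force: 0.0
```

```bash
python3 snap.py w7
python3 - <<'E'
from fit import *
s,im=pickle.load(open("pics/w7.pkl","rb"));c=cam("wrist",s)
print("exp top px",proj(c,[.7107,-.0031,.2]),"foot",proj(c,[.7107,-.0031,.15]),s["opening"])
m=cv2.inRange(cv2.cvtColor(im,cv2.COLOR_RGB2HSV),(105,100,40),(125,255,255))
k,_,st,ce=cv2.connectedComponentsWithStats(m)
for i in range(1,k):
    if st[i,4]>20: print(st[i].tolist(),ce[i])
E
```

```text
9.95 [ 0.7094 -0.0027  0.264 ] [ 0.647   0.7625 -0.0011 -0.0019] [-0.147  0.354  1.466  0.     1.326 -0.31 ]
exp top px [258.16946612 215.50697818] foot [257.82694572 194.99443828] 0.6016598238603343
```

Run:
```python
from fit import *
s,im=pickle.load(open("pics/w7.pkl","rb"))
a=im.astype(int);m=((a[...,2]>a[...,0]*1.3+6)&(a[...,2]>a[...,1]*1.15)).astype(np.uint8)
k,_,st,ce=cv2.connectedComponentsWithStats(m)
for i in range(1,k):
    if st[i,4]>20: print(st[i].tolist(),ce[i])
print(a[205:225:4,258],a[212,225:300:8].tolist())
```

```text
[251, 186, 16, 12, 120] [258.91666667 191.13333333]
[252, 205, 17, 11, 75] [259.65333333 210.52      ]
[[51 55 72]
 [53 56 78]
 [50 55 77]
 [57 59 78]
 [61 62 79]] [[229, 198, 126], [230, 192, 122], [231, 192, 123], [51, 55, 67], [55, 58, 77], [57, 60, 81], [157, 137, 100], [231, 221, 144], [224, 181, 114], [230, 213, 136]]
```

The post is at (259.5,~213) in raw pixels against an expected (258,215), so it's lined up. Descending and gripping.

Call:
step_arm --increments '[[[1.5,-0.5,-21],[0,0,0]],[[0,0,-21],[0,0,0]],[[0,0,-21],[0,0,0]],[[0,0,-20],[0,0,0]],[[0,0,0],[0,0,0]],[[0,0,0],[0,0,0]]]'

```text
time: 10.5
eef_pos: [0.7104, -0.0029, 0.1823]
tcp_rot: [0.647, 0.763, -0.001, -0.001]
contact_force: [-0.1, 0.4, 0.2]
opening: 0.602
finger_force: 0.0
```

Call:
step_arm --increments '[[[0,0,0],[0,0,0]],[[0,0,0],[0,0,0]],[[0,0,0],[0,0,0]],[[0,0,0],[0,0,0]],[[0,0,0],[0,0,0]],[[0,0,0],[0,0,0]]]' --fingers -1 --grip_force 60

```text
time: 11.0
eef_pos: [0.7124, -0.0036, 0.1865]
tcp_rot: [0.647, 0.763, 0.0, 0.001]
contact_force: [-4.1, -0.2, 6.5]
opening: 0.211
finger_force: 59.0
```

Run:
```python
import numpy as np
p=np.array([.7120,-.0034]);H=np.array([.5093,-.0367])
print(np.linalg.norm(p-H),np.degrees(np.arctan2(*(p-H)[::-1])))
r=np.hypot(*(p-H));a0=np.arctan2(*(p-H)[::-1])
t=np.linspace(0,1.584,25);a=a0-t
P=np.round(1000*(H+r*np.c_[np.cos(a),np.sin(a)]-p)*2)/2
print(np.diff(P,axis=0).tolist(),H+r*np.array([np.cos(a[-1]),np.sin(a[-1])]))
```

```text
0.20541708789679597 9.329343046568159
[[2.0, -13.5], [0.5, -13.5], [0.0, -13.5], [-1.0, -13.5], [-1.5, -13.5], [-3.0, -13.5], [-3.5, -13.0], [-4.5, -12.5], [-5.0, -12.5], [-6.0, -12.5], [-7.0, -11.5], [-7.5, -11.0], [-8.5, -11.0], [-9.0, -10.0], [-9.5, -9.5], [-10.5, -9.0], [-10.5, -8.0], [-11.5, -7.5], [-12.0, -6.5], [-12.0, -6.0], [-12.5, -5.0], [-13.0, -4.0], [-13.0, -3.5], [-13.5, -2.5]] [ 0.53992079 -0.239822  ]
```

Call:
step_arm --increments '[[[2,-13.5,0],[0,0,-0.066]],[[0.5,-13.5,0],[0,0,-0.066]],[[0,-13.5,0],[0,0,-0.066]],[[-1,-13.5,0],[0,0,-0.066]],[[-1.5,-13.5,0],[0,0,-0.066]],[[-3,-13.5,0],[0,0,-0.066]],[[0,0,0],[0,0,0]]]'

```text
time: 11.58
eef_pos: [0.7094, -0.0867, 0.1865]
tcp_rot: [0.786, 0.619, 0.001, 0.001]
contact_force: [-2.2, 1.7, 5.4]
opening: 0.212
finger_force: 59.0
```

Call:
step_arm --increments '[[[-3.5,-13,0],[0,0,-0.066]],[[-4.5,-12.5,0],[0,0,-0.066]],[[-5,-12.5,0],[0,0,-0.066]],[[-6,-12.5,0],[0,0,-0.066]],[[-7,-11.5,0],[0,0,-0.066]],[[-7.5,-11,0],[0,0,-0.066]],[[-8.5,-11,0],[0,0,-0.066]],[[-9,-10,0],[0,0,-0.066]]]'

```text
time: 12.25
eef_pos: [0.6608, -0.177, 0.1864]
tcp_rot: [0.92, 0.392, 0.006, 0.0]
contact_force: [7.2, 8.5, 1.5]
opening: 0.214
finger_force: 58.7
```

Call:
step_arm --increments '[[[-9.5,-9.5,0],[0,0,-0.066]],[[-10.5,-9,0],[0,0,-0.066]],[[-10.5,-8,0],[0,0,-0.066]],[[-11.5,-7.5,0],[0,0,-0.066]],[[-12,-6.5,0],[0,0,-0.066]],[[0,0,0],[0,0,0]]]'

```text
time: 12.75
eef_pos: [0.6043, -0.2201, 0.1865]
tcp_rot: [0.972, 0.236, 0.002, 0.001]
contact_force: [1.1, 2.8, 3.9]
opening: 0.212
finger_force: 58.9
```

Call:
step_arm --increments '[[[-12,-6,0],[0,0,-0.066]],[[-12.5,-5,0],[0,0,-0.066]],[[-13,-4,0],[0,0,-0.066]],[[-13,-3.5,0],[0,0,-0.066]],[[-13.5,-2.5,0],[0,0,-0.066]],[[0,0,0],[0,0,0]],[[0,0,0],[0,0,0]],[[0,0,0],[0,0,0]]]'

```text
time: 13.42
eef_pos: [0.5419, -0.2405, 0.1864]
tcp_rot: [0.997, 0.075, 0.003, 0.001]
contact_force: [2.3, 0.8, 6.9]
opening: 0.21
finger_force: 59.3
```

Run:
```python
from h import *
import cv2
s=readout.get_state();p=s["eef_pos"][:2];H=np.array([.5093,-.0367]);d=p-H
print(np.round(s["eef_pos"],4),np.round(s["contact_force"],1),s["finger_force"],"r",np.hypot(*d),"theta",np.radians(9.35)-np.arctan2(d[1],d[0]))
im=[cv2.cvtColor(cams.read_camera(n),cv2.COLOR_RGB2BGR) for n in("scene","wrist")]
a=cv2.resize(im[0][110:300,180:380],(400,380),interpolation=cv2.INTER_CUBIC)
b=cv2.resize(im[1],(400,380))
cv2.imwrite("pics/fin.png",np.hstack([a,b]))
```

```text
[ 0.5419 -0.2405  0.1864] [2.3 0.8 6.9] 59.27664387971163 r 0.20642210419816298 theta 1.5755680899375515
```

View pics/fin.png

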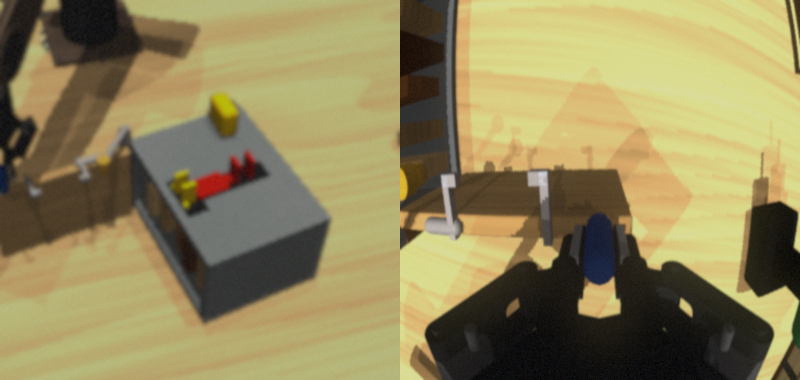

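The composite shows the gate standing square to the box front at left (10–130,150–250). The blue post is held between the pads at (600,245), both catch pairs are in, and the tape is still in place. The angle works out to 1.575 rad.

```bash
python3 -c "
from plant import sign_off
print(sign_off())"
```

```text
the job is handed in; nothing more can be done
None
```

Job handed in at about 13.5 s: red then yellow tabs fully squeezed, and the gate swung past its detent to about 1.575 rad with the blue post still gripped at 60 N; the tape measure, drill and glue bottle were never approached, though I checked only the tape in the last picture.

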